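# Seat the burner head in the camp stove

## Robot

A 6-joint arm with a two-finger parallel gripper is mounted at the origin on the work surface. World frame = base frame: x ahead of the robot, y to its left, z up, the work surface at z = 0. Lengths are in m, angles in rad, forces in N, time in s.
With the tool pointing down it reaches from about 0.3 to 0.85 m from the base axis. Payload 4.2 kg.
Tool frame: the origin (TCP) lies midway between the tips of the shut fingers; the grasp point (between the pads) lies 19 mm behind it; z points along the fingers, x is the direction in which the jaws open and shut, and the axes are right-handed (so a half turn about z gives the same grasp; the last joint's range is limited). The gripper opens to 91 mm and grips with 3 to 60 N. Pads are 32 mm wide; open, the fingers measure 118 mm over their backs; the gripper's body (76 mm by 178 mm) begins 60 mm behind the grasp point.
Start: joints at [-1.155, 0.32, 1.565, -0, 1.257, -0.02], TCP at [0.243, -0.521, 0.214] pointing down, gripper open.
Joint ranges: [-3.11, 3.11], [-0.84, 2.01], [0.21, 2.61], [-1.34, 4.49], [0.05, 2.63], [-2.56, 2.56]. Speed limits (rad/s): [2.57, 2.57, 3.14, 3.14, 3.14, 3.14].

## Interface

Orientations are given as a rotation vector (axis times angle).
In Python, from station import telemetry, optics, ctrl gives the robot as it stands. The module is installed in compiled form; this text tells all that it offers.
- The arm moves only by the tool drive_tool, never from a script. Its argument "rows" is a list of rows, each a list of 6 numbers: the shift along the tool's x, y, z in m, then the turn, a rotation vector about the tool's x, y, z in degrees. A call has exactly 5 rows; each row is the pose to reach, as a shift and turn from the pose measured when the call began, along the tool's axes at that moment; what a row does not reach only later rows make up. A row lasts 1/8 s, in which the tool goes at most 62.5 mm and 10.7 degrees, less where a joint would pass 70% of its speed; a pose out of reach is approached as far as the arm can. A call with a gripper value outside its range is refused whole. "fingers" is the closure in counts, from 0 (fully open) to 255 (shut), set as the call begins (left out, the last holds). The fingers move at their own pace and stop on an object; "newtons" is the grip in N (left out, the last holds). Time passes only in rows, so rows that repeat a pose let the fingers close, or fill a call up. It gives the time, the measured TCP pose, the force and the opening at its end, in the units of the state.
- telemetry.get_state(): the state, without advancing time (a new reading comes with each control period).
- optics.capture(name): name is "side" or "top"; returns a dict with "color" (420x560x3 uint8, red, green, blue), "mtx" (3x3 intrinsics, pixels), "D" ([k1, k2, p1, p2, k3] as OpenCV has them; the pictures are not rectified), "rvec" (rotation vector, rad) and "tvec" (3), from world to camera coordinates, as OpenCV has them. Camera axes: x right, y down, z forward; pixel columns grow to the right and rows downward; lengths in m; the calibration is good to about 2 mm. A picture is of the moment at which its call begins. There is no depth.
- ctrl.close_job(): hands the job in, once; it reports no verdict.
The state is a dict: "time_s": time; "q": joint angles; "qvel": joint speeds; "effort": joint torques, N m; "position": TCP position; "orientation": TCP orientation; "force": force on the tool from outside, world axes, zero at the start; "torque": the same for the moment, N m; "finger_gap": finger opening in m.
Only numpy, scipy, OpenCV 4.12 (cv2) and the standard library are available. Lean on these libraries where they do the work, as an engineer would, in place of code of your own. Each camera call takes 0.05 s, during which the arm holds its last target.

## Task

The camp stove is missing one of its two burner heads: take the loose one that stands on the bench, nest its taper into the stove's empty burner cup and let it find its own centre, then press it down gently, going by feel, until cup and head have gone all the way down and the head has landed firmly on the jet pin inside, and let go. The cup stands a little off where it should be, nobody knows how high the pin is screwed, and the cup gives way only to a firm push of about 8 newtons; never push on it with more than 20 newtons in any direction, and leave everything else on the bench where it is.

Things in the scene. Friction and masses are not known exactly. Their poses are not given: they have to be found in the camera images.
- head: The loose burner head, plain steel, 0.20 to 0.34 kg, round about its z axis, upright on the bench at the start. Origin at the centre of its underside, z up. A solid tapered plug, 40 mm across at z = 0 widening evenly to 68 mm at z = 32 mm; a dark disc 72 mm across from z = 32 to 43 mm; on top a cylindrical boss 28 mm across from z = 43 to 73 mm, the place to grip and to press.
- boss (a point): Centre of the flat top of the loose head's boss, 73 mm above the head's underside.
- seat: The stove's empty burner place: a foot disc 68 mm across, 4 mm thick, fixed on the stove's inner floor (20 mm above the bench), with an open tapered steel cup standing over it. Origin on that floor at the place's nominal centre, z up. The true cup is off this centre by up to 4 mm in each of x and y and up to 2 mm higher or lower; this is not measured and differs each time.
- rim (a point): Nominal centre of the empty cup's mouth as it starts, fully up, 66 mm above the seat's origin (true mouth: see seat). Cup: a tapered ring, 28 mm high, wall 4 mm, inside about 33 mm across at the bottom, widening at the head's own taper (7 mm in radius per 16 mm of height) to about 57 mm at the rim. It does not yield sideways. The point stays when the cup moves.
- nested (a point): Nominal point where the centre of the head's underside rests when nested with the cup still up: 48 mm above the seat's origin. The cup is a stiff sliding fit without a spring: it goes straight down only under a push of about 8 to 9 N on top of the head's weight, does not sink under that weight, and stays where it is left. The point stays when the cup moves.
- jet: The gas jet in the middle of the empty place; its brass pin, 12 mm across with a flat top, stands up inside the cup and is the hard stop on which the head's underside lands. Origin on the stove's inner floor, z up. How high the pin is screwed differs each time and is not measured: its top is 26 to 42 mm above this origin, so head and cup go down 4 to 24 mm.
- fitted: The stove's other burner place with its head already fitted and pressed home: same head, cup and foot, one fixed piece, origin likewise on the stove's inner floor; its boss's top is 105 mm above that. 170 mm from the empty place; either can be the nearer one.
- stove: The green steel camp stove, fixed: an open tray 440 mm along its x, 300 mm along its y, walls 70 mm high, inner floor 20 mm above the bench; origin at the centre of its underside. The two burner places lie on its x axis at x = -85 and +85 mm, y = 0. Its lid stands raised and leaning outward along the -y wall, its top about 290 mm above the bench.
- pot: Stainless steel pot, 150 mm across, 95 mm high; origin at the centre of its underside. Leave it.
- pan: Aluminium fry pan, 200 mm across, 42 mm high, its black handle reaching 258 mm along its +x; origin at the centre of its underside. Leave it.
- canister: Closed gray fuel canister, 90 mm across, about 110 mm high; origin at the centre of its underside. Leave it.
- tumbler: Open steel cup, 76 mm across, 85 mm high; origin at the centre of its underside. Leave it.
- mug: White mug, 80 mm across, 85 mm high, handle at its +y; origin at the centre of its underside. Leave it.
- spatula: Blue plastic spatula lying along its x axis; origin near its middle. Leave it.
There are look-alikes about, which are no part of the job. Leave any brown, orange or pink look-alike of the head alone.

How it is judged:
By the outcome, as a careful person would: the job done as asked, in the order asked, and still so for the second after the job is handed in, with the robot touching nothing.
It also fails if it takes over 54 s, if anything falls off the work surface, if the arm or the gripper's body presses on something with over 40 N, if the wrist force passes 120 N, or if a joint passes its speed limit or range.

## Working session

There is one attempt and no reset: what is moved stays moved. The work goes in short steps, Python scripts to look and compute and a tool call to move; the robot and the scene stay as the last step left them, time stands still between calls to the robot, and variables do not carry over. Pictures are saved under pics/ and viewed, and the job is handed in when it is done.

Besides the shell and the picture viewer there is one more tool, called after "Call:" as a command line: name --pt "numbers of a row" for each row, then --argument value for the rest. drive_tool: Moves the arm, as the interface text tells. Its arguments: {"type":"object","properties":{"rows":{"type":"array","items":{"type":"array","items":{"type":"number"}}},"fingers":{"type":"number"},"newtons":{"type":"number"}},"required":["rows"]}

```bash
mkdir -p pics; ls; cat > h.py <<'E'
import numpy as np,cv2,pickle
from station import telemetry,optics,ctrl
def cap(n,tag):
    c=optics.capture(n); pickle.dump(c,open(f'{tag}.pkl','wb'))
    cv2.imwrite(f'pics/{tag}.png',c['color'][:,:,::-1]); return c
def ld(tag): return pickle.load(open(f'{tag}.pkl','rb'))
def ray(c,uv):
    K=np.array(c['mtx'],float);D=np.array(c['D'],float)
    R=cv2.Rodrigues(np.array(c['rvec'],float))[0];t=np.array(c['tvec'],float).ravel()
    p=cv2.undistortPoints(np.array([[uv]],float),K,D).ravel()
    d=R.T@np.array([p[0],p[1],1]);return -R.T@t,d
def onz(c,uv,z):
    o,d=ray(c,uv);return o+d*(z-o[2])/d[2]
def proj(c,P):
    return cv2.projectPoints(np.array(P,float).reshape(-1,3),np.array(c['rvec'],float),np.array(c['tvec'],float),np.array(c['mtx'],float),np.array(c['D'],float))[0].reshape(-1,2)
E
python3 - <<'E'
from h import *
for n in('side','top'):
    c=cap(n,n+'0'); o,d=ray(c,(280,210)); print(n,o,d)
print(telemetry.get_state())
E
```

```text
pics
side [ 0.44220474 -0.57551454  0.7263728 ] [ 0.08429797  0.76272312 -0.64123011]
top [0.28488296 0.20711753 1.34759845] [ 0.18696791 -0.02371311 -0.98216904]
{'time_s': 0.1, 'q': array([-1.15502462e+00,  3.20232839e-01,  1.56552878e+00, -4.51796626e-06,
        1.25738674e+00, -1.99890059e-02]), 'qvel': array([-1.22260458e-03,  4.79146797e-04, -2.84420251e-03,  5.87337016e-05,
       -2.08273435e-04, -1.00024411e-03]), 'effort': array([-1.49016760e-04, -4.13332665e+01, -2.32509989e+01,  7.27995462e-02,
        4.20993275e-02, -6.06923118e-05]), 'position': array([ 0.24253665, -0.52086466,  0.21321252]), 'orientation': array([-2.64838634e+00,  1.68826988e+00,  2.03713046e-03]), 'force': array([0.04413999, 0.06694223, 0.50947248]), 'torque': array([-0.0140981 , -0.0434022 , -0.00358412]), 'finger_gap': 0.0910788518055086}
```

View pics/side0.png

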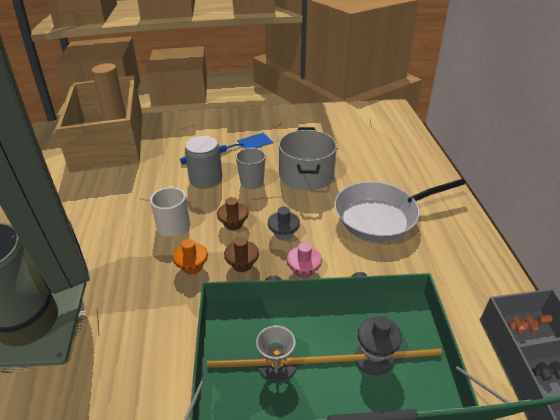

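View pics/top0.png

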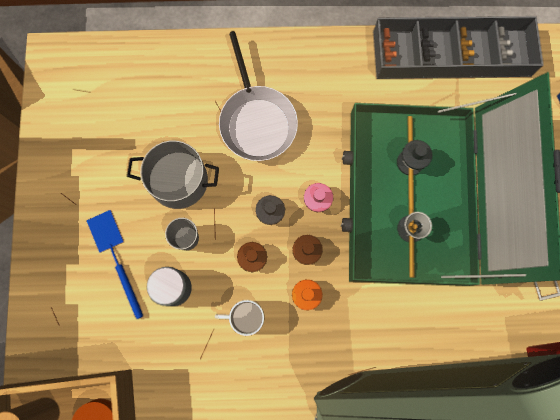

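Side view: the candidates are gray (284,222), brown (233,214) and (241,254), orange (190,257) and pink (305,260). In the top view they are gray (270,209), brown (252,257) and (307,249), orange (307,294) and pink (318,196). The fitted head, at side (380,335), is fixed in the stove. I choose the gray/steel one. The empty cup is at side (276,345) and top (417,225).

```bash
python3 - <<'E'
from h import *
s=ld('side0');t=ld('top0')
a=cv2.resize(s['color'][185:275,160:340],None,fx=4,fy=4,interpolation=2)
b=cv2.resize(t['color'][170:320,220:360],None,fx=2.4,fy=2.4,interpolation=2)
cc=cv2.resize(t['color'][130:260,380:460],None,fx=4,fy=4,interpolation=2)
d=cv2.resize(s['color'][310:400,240:420],None,fx=4,fy=4,interpolation=2)
cv2.imwrite('pics/c1.png',a[:,:,::-1]);cv2.imwrite('pics/c2.png',b[:,:,::-1]);cv2.imwrite('pics/c3.png',cc[:,:,::-1]);cv2.imwrite('pics/c4.png',d[:,:,::-1])
for n,uv,z in[('head',(268,206),.073),('empty',(418,225),.086),('fit',(422,148),.125),('lidtop',(555,75),.29),('lidtop2',(555,270),.29),('pink',(318,196),.06)]:print(n,onz(t,uv,z))
for n,uv,z in[('head',(284,209),.073),('empty',(276,341),.086),('fit',(381,323),.125)]:print(n,onz(s,uv,z))
E
```

```text
head [0.53788613 0.20468393 0.073     ]
empty [ 0.48150417 -0.14743968  0.086     ]
fit [ 0.65812726 -0.16015017  0.125     ]
lidtop [ 0.7634468  -0.40860849  0.29      ]
lidtop2 [ 0.35366997 -0.35520825  0.29      ]
pink [0.56232704 0.0831658  0.06      ]
head [0.53729349 0.20406084 0.073     ]
empty [ 0.48245318 -0.14431211  0.086     ]
fit [ 0.64951695 -0.1576459   0.125     ]
```

View pics/c1.png

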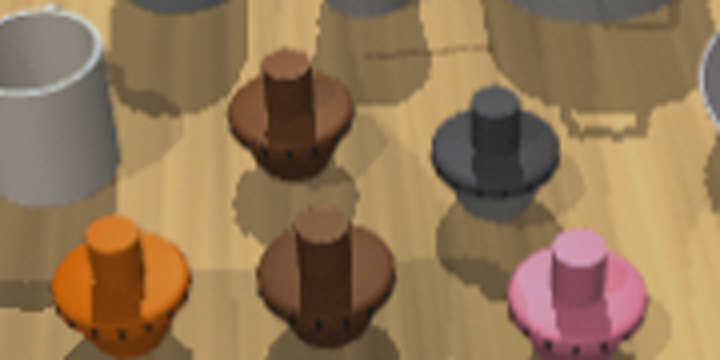

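View pics/c2.png

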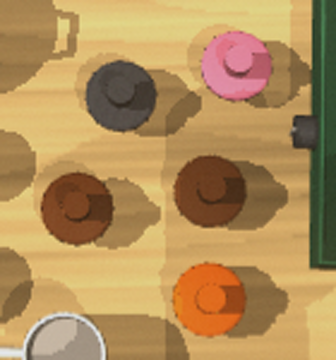

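View pics/c3.png

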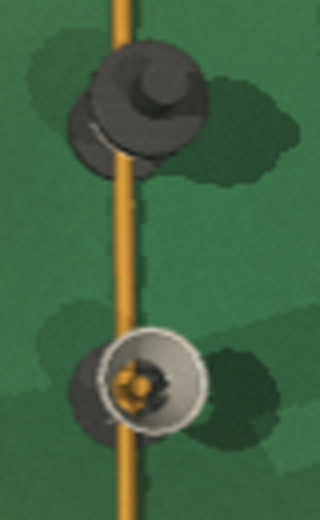

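View pics/c4.png

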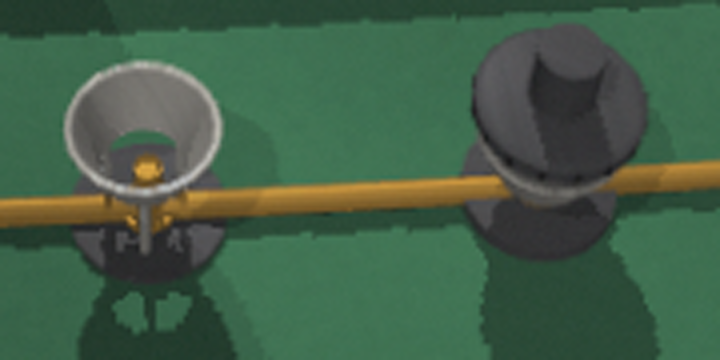

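```bash
cat >> h.py <<'E'
def tri(c1,u1,c2,u2):
    A=[];b=[]
    o1,d1=ray(c1,u1);o2,d2=ray(c2,u2)
    k=np.linalg.lstsq(np.c_[d1,-d2],o2-o1,rcond=None)[0]
    p,q=o1+k[0]*d1,o2+k[1]*d2
    return (p+q)/2,np.linalg.norm(p-q)
from scipy.spatial.transform import Rotation as Ro
def rel(P,yaw=0):
    s=telemetry.get_state();R=Ro.from_rotvec(s['orientation'])
    d=R.inv().apply(np.array(P)-s['position'])
    # tilt correction to straight down keeping heading
    M=R.as_matrix();x=M[:,0]*[1,1,0];x/=np.linalg.norm(x);z=np.array([0,0,-1.]);T=Ro.from_matrix(np.c_[x,np.cross(z,x),z])
    print('rel mm',(d*1e3).round(1),'tilt',(R.inv()*T).as_rotvec(True).round(2),'pos',s['position'].round(4),'F',s['force'].round(1),'gap',round(s['finger_gap'],4),'t',s['time_s'])
E
python3 - <<'E'
from h import *
s=ld('side0');t=ld('top0')
# rim ellipse by bright low-sat mask
for n,c,(x0,y0,x1,y1) in(('top',t,(400,205,440,245)),('side',s,(250,322,302,366))):
    hsv=cv2.cvtColor(c['color'],cv2.COLOR_RGB2HSV)
    m=((hsv[...,1]<70)&(hsv[...,2]>90)).astype(np.uint8)*255
    mm=np.zeros_like(m);mm[y0:y1,x0:x1]=m[y0:y1,x0:x1]
    cs=cv2.findContours(mm,cv2.RETR_EXTERNAL,cv2.CHAIN_APPROX_NONE)[0];k=max(cs,key=len)
    print(n,cv2.fitEllipse(cv2.convexHull(k)),cv2.boundingRect(k))
print('rim',tri(t,(418,224.9),s,(275.4,341.9)))
print('boss',tri(t,(270.1,207.6),s,(283.9,209.6)))
print('disc',onz(t,(270.1,209.7),.043))
for n,c in(('top',t),('side',s)):
    hsv=cv2.cvtColor(c['color'],cv2.COLOR_RGB2HSV)
    x0,y0,x1,y1=(250,190,292,228) if n=='top' else (262,200,306,236)
    m=((hsv[...,1]<70)&(hsv[...,2]<95)).astype(np.uint8)*255
    mm=np.zeros_like(m);mm[y0:y1,x0:x1]=m[y0:y1,x0:x1]
    k=max(cv2.findContours(mm,cv2.RETR_EXTERNAL,cv2.CHAIN_APPROX_NONE)[0],key=len)
    print(n,cv2.fitEllipse(cv2.convexHull(k)),cv2.boundingRect(k))
for n,c in(('side',s),('top',t)):
    th=np.linspace(0,2*np.pi,60)
    im=c['color'][:,:,::-1].copy()
    for (X,Y,Z,r) in[(.5375,.2045,.073,.014),(.5375,.2045,.043,.036),(.482,-.146,.086,.0325)]:
        for p in proj(c,np.c_[X+r*np.cos(th),Y+r*np.sin(th),0*th+Z]): cv2.circle(im,tuple(int(round(v)) for v in p),0,(0,255,255),-1)
    h_=im[190:235,250:310] if n=='top' else im[195:240,255:315]
    g_=im[205:250,390:450] if n=='top' else im[320:365,245:305]
    cv2.imwrite(f'pics/o_{n}.png',cv2.resize(np.hstack([h_,g_]),None,fx=6,fy=6,interpolation=0))
E
```

```text
top ((417.6720275878906, 224.8984375), (27.565444946289062, 28.126041412353516), 102.32270050048828) (404, 211, 28, 28)
side ((275.2339782714844, 341.789794921875), (34.36116027832031, 39.96932601928711), 89.14508819580078) (256, 325, 40, 35)
rim (array([ 0.48134064, -0.14700638,  0.08763873]), np.float64(0.0002899897016963211))
boss (array([0.53510801, 0.19983909, 0.07450007]), np.float64(0.0029783802883498736))
disc [0.53453343 0.19971937 0.043     ]
top ((269.6865234375, 209.4275665283203), (27.79462242126465, 28.09790802001953), 179.6280975341797) (256, 196, 28, 28)
side ((283.3075256347656, 222.57200622558594), (29.978483200073242, 30.292341232299805), 162.46653747558594) (268, 207, 32, 29)
```

View pics/o_top.png

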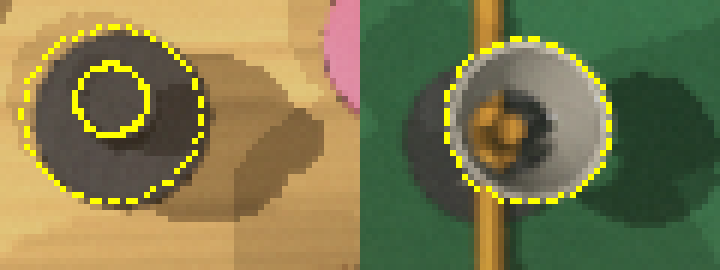

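View pics/o_side.png

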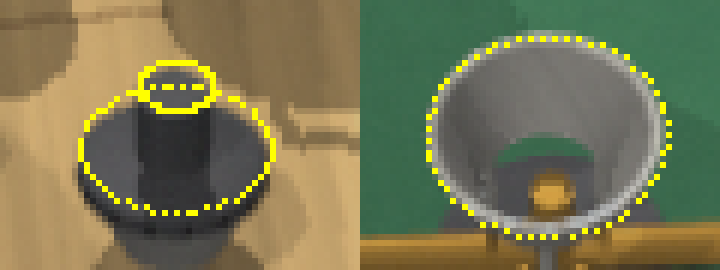

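The top overlay shows the rim fit is tight at pixel (418,225), which gives rim (0.4815, -0.1465, 0.0875). The loose head's disc is about 3 mm off my first guess, so I correct it to (0.535, 0.2005). The close crop shows it is plain gray, unlike the brown, orange and pink ones. Next I rise clear of the lid and cross over.

Call:
drive_tool --pt "0 0 -0.06 0 0 0" --pt "-0.01 -0.01 -0.12 0 0 0" --pt "-0.04 -0.042 -0.15 0 0 0" --pt "-0.08 -0.085 -0.15 0 0 0" --pt "-0.12 -0.128 -0.15 0 0 0" --fingers 0 --newtons 20

```text
time_s: 0.72
position: [0.3084, -0.3567, 0.3634]
orientation: [-2.647, 1.689, 0.002]
force: [0.7, 0.2, -0.5]
finger_gap: 0.0913
```

```bash
python3 -c "
from h import *
rel((.535,.2005,.36))"
```

```text
rel mm [-409.9 -440.3    4.2] tilt [-0.03  0.08 -0.  ] pos [ 0.3084 -0.3567  0.3634] F [ 0.7  0.2 -0.5] gap 0.0913 t 0.725
```

Call:
drive_tool --pt "-0.041 -0.044 0 0 0 0" --pt "-0.082 -0.088 0 0 0 0" --pt "-0.123 -0.132 0 0 0 0" --pt "-0.164 -0.176 0.01 0 0 0" --pt "-0.205 -0.22 0.03 0 0 0"

```text
time_s: 1.35
position: [0.4219, -0.0771, 0.3342]
orientation: [-2.647, 1.689, -0.002]
force: [0.9, 0.1, -0.1]
finger_gap: 0.0912
```

Call:
drive_tool --pt "-0.041 -0.044 0.01 0 0 0" --pt "-0.082 -0.088 0.03 0 0 0" --pt "-0.123 -0.132 0.06 0 0 0" --pt "-0.164 -0.176 0.09 0 0 0" --pt "-0.19 -0.205 0.11 0 0 0"

```text
time_s: 1.98
position: [0.5281, 0.1837, 0.2231]
orientation: [-2.648, 1.688, -0.001]
force: [0.4, -0.3, -0.0]
finger_gap: 0.091
```

```bash
python3 -c "
from h import *
rel((.535,.2005,.12))"
```

```text
rel mm [-12.3 -13.2 103.1] tilt [-0.06  0.   -0.  ] pos [0.5281 0.1837 0.2231] F [ 0.4 -0.3 -0. ] gap 0.091 t 1.975
```

Call:
drive_tool --pt "-0.008 -0.008 0.04 0 0 0" --pt "-0.0123 -0.0132 0.09 0 0 0" --pt "-0.0123 -0.0132 0.13 0 0 0" --pt "-0.0123 -0.0132 0.155 0 0 0" --pt "-0.0123 -0.0132 0.165 0 0 0"

```text
time_s: 2.6
position: [0.5338, 0.2001, 0.0562]
orientation: [2.647, -1.688, -0.003]
force: [0.1, 0.3, 0.5]
finger_gap: 0.0912
```

```bash
python3 -c "
from h import *
cap('side','s1')
rel((.535,.2005,.0465))"
```

```text
rel mm [ 0.1 -1.2  9.5] tilt [0.16 0.03 0.  ] pos [0.5339 0.2001 0.056 ] F [0.5 0.  0.4] gap 0.0911 t 2.65
```

View pics/s1.png

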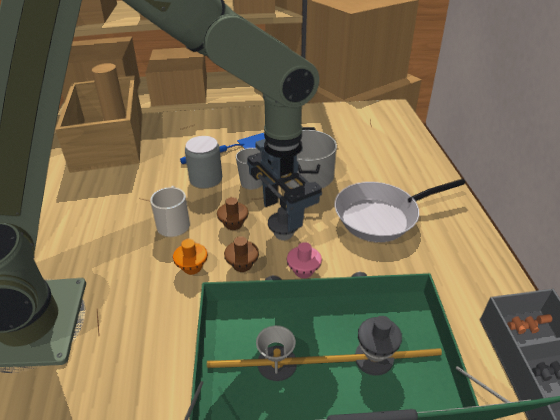

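The fingers straddle the gray head at (284,222), and the neighbours are clear. I lower the last 9 mm and close.

Call:
drive_tool --pt "0 -0.001 0.005 0 0 0" --pt "0 -0.001 0.009 0 0 0" --pt "0 -0.001 0.009 0 0 0" --pt "0 -0.001 0.009 0 0 0" --pt "0 -0.001 0.009 0 0 0"

```text
time_s: 3.28
position: [0.5349, 0.2006, 0.0473]
orientation: [2.648, -1.688, -0.002]
force: [-0.2, -0.7, 0.4]
finger_gap: 0.091
```

Call:
drive_tool --pt "0 0 0 0 0 0" --pt "0 0 0 0 0 0" --pt "0 0 0 0 0 0" --pt "0 0 0 0 0 0" --pt "0 0 0 0 0 0" --fingers 200 --newtons 25

```text
time_s: 3.9
position: [0.5349, 0.2006, 0.0473]
orientation: [2.648, -1.688, -0.002]
force: [-0.3, 1.0, 0.2]
finger_gap: 0.044
```

Call:
drive_tool --pt "0 0 0 0 0 0" --pt "0 0 0 0 0 0" --pt "0 0 0 0 0 0" --pt "0 0 0 0 0 0" --pt "0 0 0 0 0 0" --fingers 255

```text
time_s: 4.53
position: [0.5349, 0.2005, 0.0473]
orientation: [2.648, -1.688, -0.002]
force: [0.8, -0.5, -0.4]
finger_gap: 0.0267
```

Call:
drive_tool --pt "0 0 -0.02 0 0 0" --pt "0 0 -0.06 0 0 0" --pt "0 0 -0.1 0 0 0" --pt "0 0 -0.14 0 0 0" --pt "0 0 -0.15 0 0 0"

```text
time_s: 5.15
position: [0.5363, 0.2011, 0.1995]
orientation: [-2.647, 1.688, -0.002]
force: [-0.0, 0.1, -3.6]
finger_gap: 0.0261
```

```bash
python3 -c "
from h import *
cap('side','s2');cap('top','t2')
rel((.4815,-.1465,.1973))
import cv2
a=ld('s2')['color'][100:280,220:340];b=ld('t2')['color'][130:250,210:330]
cv2.imwrite('pics/c5.png',cv2.resize(a,None,fx=3,fy=3)[:,:,::-1]);cv2.imwrite('pics/c6.png',cv2.resize(b,None,fx=3,fy=3)[:,:,::-1])"
```

```text
rel mm [2.920e+02 1.953e+02 2.000e-01] tilt [0.09 0.02 0.  ] pos [0.5352 0.2006 0.1973] F [-0.9  0.8 -2.4] gap 0.0262 t 5.25
```

View pics/c5.png

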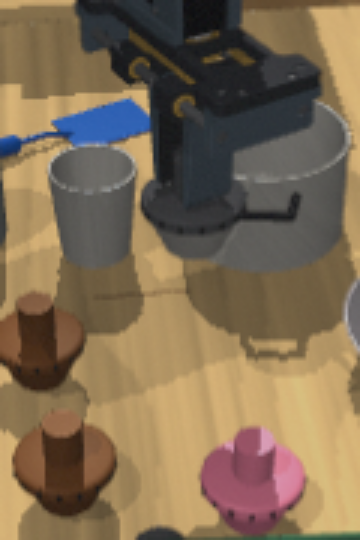

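View pics/c6.png

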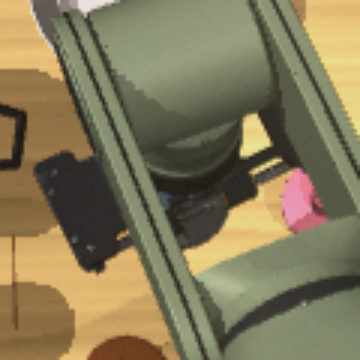

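```bash
python3 - <<'E'
from h import *
s=ld('s2');print(proj(s,[(.535,.2005,.189)]))
th=np.linspace(0,2*np.pi,80);im=s['color'][:,:,::-1].copy()
for z,r in((.182,.036),(.193,.036),(.15,.02)):
    for p in proj(s,np.c_[.5352+r*np.cos(th),.2006+r*np.sin(th),0*th+z]): cv2.circle(im,tuple(int(round(v)) for v in p),0,(0,255,255),-1)
cv2.imwrite('pics/c7.png',cv2.resize(im[145:190,255:315],None,fx=8,fy=8,interpolation=0))
E
```

```text
[[283.24418603 166.70420819]]
```

View pics/c7.png

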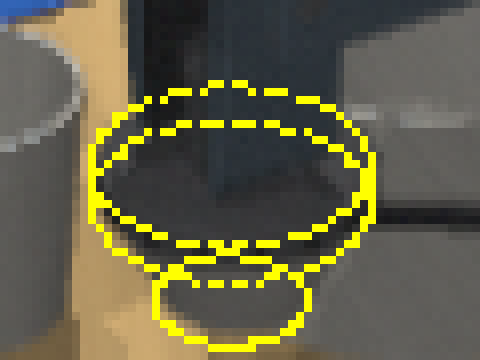

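Call:
drive_tool --pt "0.03 0.02 0 0 0 0" --pt "0.075 0.05 0 0 0 0" --pt "0.12 0.08 0 0 0 0" --pt "0.165 0.11 0 0 0 0" --pt "0.21 0.14 0 0 0 0"

```text
time_s: 5.88
position: [0.4951, -0.0502, 0.1949]
orientation: [2.647, -1.687, -0.008]
force: [1.2, 0.0, -2.8]
finger_gap: 0.0266
```

Call:
drive_tool --pt "0.04 0.027 0 0 0 0" --pt "0.06 0.04 0 0 0 0" --pt "0.07 0.047 0 0 0 0" --pt "0.072 0.048 0 0 0 0" --pt "0.072 0.048 0 0 0 0"

```text
time_s: 6.5
position: [0.482, -0.1349, 0.1945]
orientation: [2.648, -1.686, -0.01]
force: [-0.5, -0.1, -2.1]
finger_gap: 0.0264
```

```bash
python3 -c "
from h import *
rel((.4815,-.1465,.15))"
```

```text
rel mm [10.4  5.1 44.5] tilt [0.33 0.22 0.  ] pos [ 0.482  -0.1349  0.1945] F [-0.5 -0.1 -2.1] gap 0.0264 t 6.5
```

The overlay on the held head at (283,167) matches, so the head hangs centred under the TCP. I move over the cup.

Call:
drive_tool --pt "0.0104 0.0051 0.01 0.3 0.2 0" --pt "0.0104 0.0051 0.03 0.3 0.2 0" --pt "0.0104 0.0051 0.045 0.3 0.2 0" --pt "0.0104 0.0051 0.056 0.3 0.2 0" --pt "0.0104 0.0051 0.056 0.3 0.2 0"

```text
time_s: 7.12
position: [0.4809, -0.1463, 0.1376]
orientation: [2.649, -1.687, -0.004]
force: [0.4, 0.2, -1.5]
finger_gap: 0.0265
```

```bash
python3 - <<'E'
from h import *
s=cap('side','s3');t=cap('top','t3')
rel((.4815,-.1465,.1153))
cv2.imwrite('pics/c8.png',cv2.resize(s['color'][260:400,200:400],None,fx=4,fy=4)[:,:,::-1])
cv2.imwrite('pics/c9.png',cv2.resize(t['color'][160:290,340:500],None,fx=4,fy=4)[:,:,::-1])
E
```

```text
rel mm [-0.2  0.3 23.5] tilt [ 0.   -0.01 -0.  ] pos [ 0.4818 -0.1465  0.1388] F [-0.5  0.6 -2.2] gap 0.0262 t 7.225
```

View pics/c8.png

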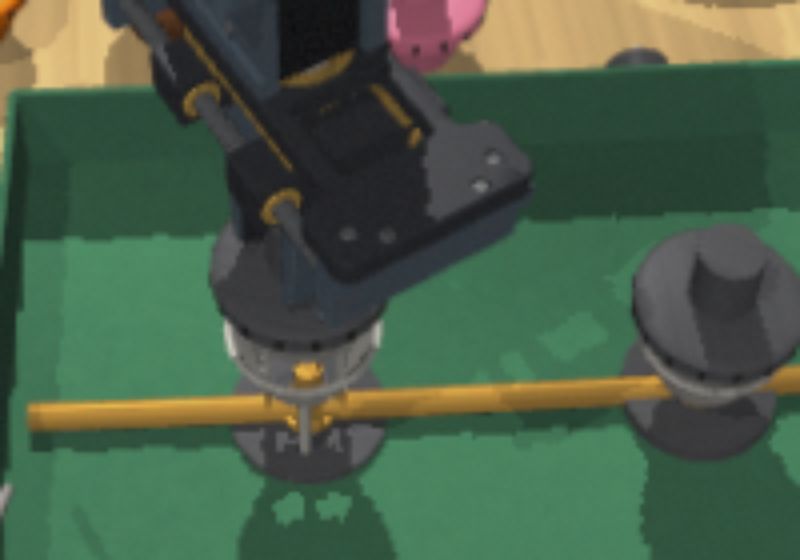

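The plug hangs inside the cup mouth and is nearly concentric (disc centre about 299, rim about 303 in the crop). I descend by feel.

Call:
drive_tool --pt "0 0 0.005 0 0 0" --pt "0 0 0.01 0 0 0" --pt "0 0 0.014 0 0 0" --pt "0 0 0.017 0 0 0" --pt "0 0 0.018 0 0 0"

```text
time_s: 7.85
position: [0.4817, -0.1465, 0.1205]
orientation: [2.65, -1.687, -0.0]
force: [-0.8, -0.0, -2.0]
finger_gap: 0.026
```

Call:
drive_tool --pt "0 0 0.0005 0 0 0" --pt "0 0 0.001 0 0 0" --pt "0 0 0.0015 0 0 0" --pt "0 0 0.002 0 0 0" --pt "0 0 0.002 0 0 0"

```text
time_s: 8.48
position: [0.4817, -0.1465, 0.1185]
orientation: [2.65, -1.687, -0.0]
force: [-0.5, -0.2, -2.1]
finger_gap: 0.0263
```

Call:
drive_tool --pt "0 0 0.0003 0 0 0" --pt "0 0 0.0006 0 0 0" --pt "0 0 0.0009 0 0 0" --pt "0 0 0.001 0 0 0" --pt "0 0 0.001 0 0 0"

```text
time_s: 9.1
position: [0.4816, -0.1465, 0.1175]
orientation: [2.65, -1.687, -0.001]
force: [-0.3, 0.1, -2.3]
finger_gap: 0.0263
```

Call:
drive_tool --pt "0 0 0.0003 0 0 0" --pt "0 0 0.0006 0 0 0" --pt "0 0 0.0009 0 0 0" --pt "0 0 0.001 0 0 0" --pt "0 0 0.001 0 0 0"

```text
time_s: 9.72
position: [0.4815, -0.1465, 0.1166]
orientation: [2.65, -1.687, -0.001]
force: [-1.8, 0.6, -0.1]
finger_gap: 0.0263
```

Call:
drive_tool --pt "-0.0001 0.0003 0 0 0 0" --pt "-0.0003 0.0006 0 0 0 0" --pt "-0.0003 0.0006 0.0002 0 0 0" --pt "-0.0003 0.0006 0.0005 0 0 0" --pt "-0.0003 0.0006 0.0005 0 0 0"

```text
time_s: 10.35
position: [0.4809, -0.1465, 0.1161]
orientation: [2.65, -1.687, -0.001]
force: [-0.7, -0.5, -2.6]
finger_gap: 0.0261
```

Contact is relieved after a small shift in -x. One more small step down.

Call:
drive_tool --pt "0 0 0.0003 0 0 0" --pt "0 0 0.0006 0 0 0" --pt "0 0 0.0008 0 0 0" --pt "0 0 0.0008 0 0 0" --pt "0 0 0.0008 0 0 0"

```text
time_s: 10.98
position: [0.4809, -0.1466, 0.1155]
orientation: [2.65, -1.687, -0.0]
force: [-0.9, -0.2, 1.9]
finger_gap: 0.0262
```

Contact is now vertical with little sideways force. I let go so that it centres itself.

Call:
drive_tool --pt "0 0 0 0 0 0" --pt "0 0 0 0 0 0" --pt "0 0 0 0 0 0" --pt "0 0 0 0 0 0" --pt "0 0 0 0 0 0" --fingers 90 --newtons 5

```text
time_s: 11.6
position: [0.4809, -0.1466, 0.1155]
orientation: [2.65, -1.687, -0.0]
force: [-0.2, 0.1, -0.8]
finger_gap: 0.0588
```

Call:
drive_tool --pt "0 0 -0.01 0 0 0" --pt "0 0 -0.03 0 0 0" --pt "0 0 -0.06 0 0 0" --pt "0 0 -0.1 0 0 0" --pt "0 0 -0.1 0 0 0"

```text
time_s: 12.22
position: [0.4831, -0.1472, 0.2193]
orientation: [-2.649, 1.686, -0.012]
force: [-0.6, -0.2, 0.3]
finger_gap: 0.0594
```

```bash
python3 - <<'E'
from h import *
s=cap('side','s4');t=cap('top','t4')
rel((.4809,-.1466,.1553))
im=s['color'][:,:,::-1].copy();th=np.linspace(0,2*np.pi,80)
for z,r in((.068+.073,.014),(.068+.043,.036)):
    for p in proj(s,np.c_[.481+r*np.cos(th),-.1466+r*np.sin(th),0*th+z]): cv2.circle(im,tuple(int(round(v)) for v in p),0,(0,255,255),-1)
cv2.imwrite('pics/c10.png',cv2.resize(np.hstack([s['color'][260:390,230:330,::-1],im[260:390,230:330]]),None,fx=4,fy=4,interpolation=0))
cv2.imwrite('pics/c11.png',cv2.resize(t['color'][160:290,340:500],None,fx=4,fy=4)[:,:,::-1])
E
```

```text
rel mm [ 0.1  0.  60.6] tilt [-0.   -0.04  0.  ] pos [ 0.4809 -0.1465  0.2159] F [-0.8 -0.1 -0.6] gap 0.0588 t 12.325
```

View pics/c10.png

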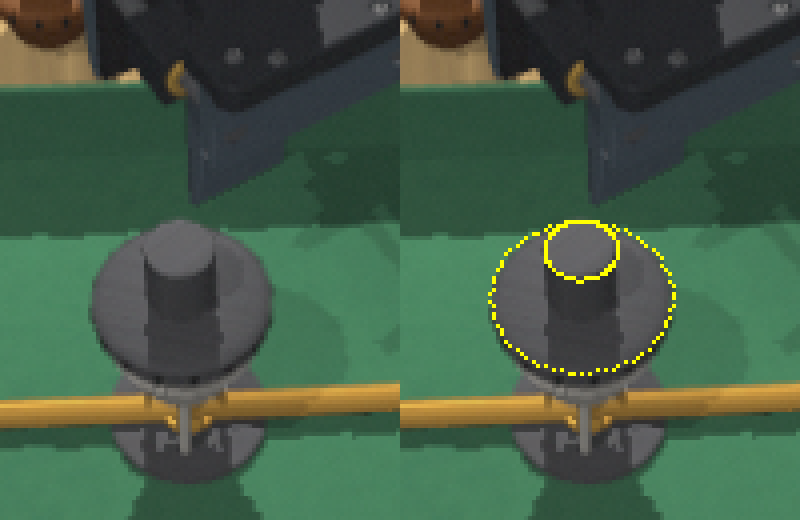

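View pics/c11.png

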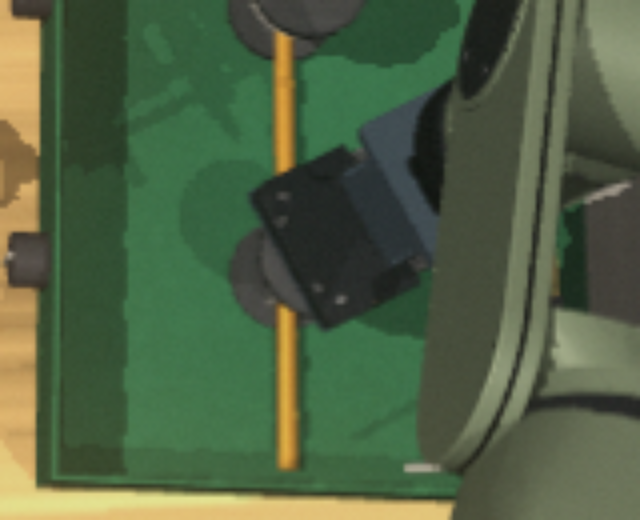

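The head sits upright and nested with the cup still up, and the boss top at crop (180,247) matches the prediction at z = 0.141. I shut the fingers and come down onto the boss.

Call:
drive_tool --pt "0 0 0 0 0 0" --pt "0 0 0 0 0 0" --pt "0 0 0.01 0 0 0" --pt "0 0 0.03 0 0 0" --pt "0 0 0.04 0 0 0" --fingers 255 --newtons 30

```text
time_s: 12.95
position: [0.48, -0.1463, 0.1741]
orientation: [2.649, -1.686, -0.003]
force: [0.1, -0.3, -0.1]
finger_gap: 0.0118
```

Call:
drive_tool --pt "0 0 0.01 0 0 0" --pt "0 0 0.018 0 0 0" --pt "0 0 0.023 0 0 0" --pt "0 0 0.025 0 0 0" --pt "0 0 0.025 0 0 0"

```text
time_s: 13.58
position: [0.4801, -0.1463, 0.1492]
orientation: [2.649, -1.687, -0.003]
force: [0.4, -0.7, 0.6]
finger_gap: 0.0005
```

```bash
python3 -c "
from h import *
rel((.4807,-.1466,.1435))"
```

```text
rel mm [ 0.5 -0.4  5.7] tilt [0.1  0.06 0.  ] pos [ 0.4801 -0.1463  0.1492] F [ 0.4 -0.7  0.6] gap 0.0005 t 13.575
```

Call:
drive_tool --pt "0.0004 -0.0004 0.002 0.1 0 0" --pt "0.0004 -0.0004 0.004 0.1 0 0" --pt "0.0004 -0.0004 0.006 0.1 0 0" --pt "0.0004 -0.0004 0.0065 0.1 0 0" --pt "0.0004 -0.0004 0.007 0.1 0 0"

```text
time_s: 14.2
position: [0.4806, -0.1465, 0.1422]
orientation: [-2.65, 1.687, 0.001]
force: [0.2, 0.0, 0.0]
finger_gap: 0.0003
```

Call:
drive_tool --pt "0 0 0.0004 0 0 0" --pt "0 0 0.0008 0 0 0" --pt "0 0 0.0012 0 0 0" --pt "0 0 0.0016 0 0 0" --pt "0 0 0.002 0 0 0"

```text
time_s: 14.82
position: [0.4814, -0.1466, 0.1413]
orientation: [-2.649, 1.686, -0.002]
force: [-0.9, 0.8, 7.6]
finger_gap: 0.0005
```

Boss contact at z ≈ 0.1413 with 7.6 N. I keep feeding down in small steps.

Call:
drive_tool --pt "0 0 0.0005 0 0 0" --pt "0 0 0.001 0 0 0" --pt "0 0 0.0014 0 0 0" --pt "0 0 0.0018 0 0 0" --pt "0 0 0.002 0 0 0"

```text
time_s: 15.45
position: [0.4817, -0.1468, 0.1402]
orientation: [-2.649, 1.686, -0.004]
force: [-1.8, 1.5, 9.1]
finger_gap: 0.0006
```

Call:
drive_tool --pt "0 0 0.0005 0 0 0" --pt "0 0 0.001 0 0 0" --pt "0 0 0.0014 0 0 0" --pt "0 0 0.0018 0 0 0" --pt "0 0 0.002 0 0 0"

```text
time_s: 16.08
position: [0.4817, -0.1468, 0.1391]
orientation: [-2.649, 1.686, -0.005]
force: [-1.8, 0.9, 8.1]
finger_gap: 0.0004
```

Call:
drive_tool --pt "0 0 0.0007 0 0 0" --pt "0 0 0.001 0 0 0" --pt "0 0 0.0013 0 0 0" --pt "0 0 0.0016 0 0 0" --pt "0 0 0.0018 0 0 0"

```text
time_s: 16.7
position: [0.4818, -0.1469, 0.1382]
orientation: [-2.649, 1.686, -0.006]
force: [-1.5, 0.4, 8.7]
finger_gap: 0.001
```

Call:
drive_tool --pt "0 0 0.0007 0 0 0" --pt "0 0 0.001 0 0 0" --pt "0 0 0.0013 0 0 0" --pt "0 0 0.0016 0 0 0" --pt "0 0 0.0018 0 0 0"

```text
time_s: 17.32
position: [0.4818, -0.1469, 0.1373]
orientation: [-2.649, 1.686, -0.006]
force: [-1.7, 0.5, 8.4]
finger_gap: 0.0006
```

Call:
drive_tool --pt "0 0 0.0007 0 0 0" --pt "0 0 0.001 0 0 0" --pt "0 0 0.0013 0 0 0" --pt "0 0 0.0016 0 0 0" --pt "0 0 0.0018 0 0 0"

```text
time_s: 17.95
position: [0.4817, -0.1469, 0.1364]
orientation: [-2.649, 1.686, -0.007]
force: [-2.6, 0.5, 8.6]
finger_gap: 0.0008
```

Call:
drive_tool --pt "0 0 0.0007 0 0 0" --pt "0 0 0.001 0 0 0" --pt "0 0 0.0013 0 0 0" --pt "0 0 0.0016 0 0 0" --pt "0 0 0.0018 0 0 0"

```text
time_s: 18.58
position: [0.4817, -0.1469, 0.1354]
orientation: [-2.649, 1.686, -0.008]
force: [-2.4, 0.2, 8.7]
finger_gap: 0.0003
```

Call:
drive_tool --pt "0 0 0.0007 0 0 0" --pt "0 0 0.001 0 0 0" --pt "0 0 0.0013 0 0 0" --pt "0 0 0.0016 0 0 0" --pt "0 0 0.0019 0 0 0"

```text
time_s: 19.2
position: [0.4817, -0.1469, 0.1344]
orientation: [-2.649, 1.686, -0.008]
force: [-1.6, 0.7, 8.3]
finger_gap: 0.0007
```

Call:
drive_tool --pt "0 0 0.0007 0 0 0" --pt "0 0 0.001 0 0 0" --pt "0 0 0.0013 0 0 0" --pt "0 0 0.0016 0 0 0" --pt "0 0 0.0019 0 0 0"

```text
time_s: 19.82
position: [0.4817, -0.1469, 0.1334]
orientation: [-2.649, 1.686, -0.009]
force: [-1.5, 0.6, 8.5]
finger_gap: 0.0002
```

Call:
drive_tool --pt "0 0 0.0007 0 0 0" --pt "0 0 0.001 0 0 0" --pt "0 0 0.0013 0 0 0" --pt "0 0 0.0016 0 0 0" --pt "0 0 0.0019 0 0 0"

```text
time_s: 20.45
position: [0.4817, -0.1469, 0.1324]
orientation: [-2.649, 1.686, -0.01]
force: [-1.9, 0.7, 8.7]
finger_gap: 0.0004
```

Call:
drive_tool --pt "0 0 0.0007 0 0 0" --pt "0 0 0.001 0 0 0" --pt "0 0 0.0013 0 0 0" --pt "0 0 0.0016 0 0 0" --pt "0 0 0.0019 0 0 0"

```text
time_s: 21.08
position: [0.4817, -0.1469, 0.1313]
orientation: [-2.649, 1.686, -0.01]
force: [-1.0, -0.5, 8.3]
finger_gap: 0.0004
```

Call:
drive_tool --pt "0 0 0.0007 0 0 0" --pt "0 0 0.001 0 0 0" --pt "0 0 0.0013 0 0 0" --pt "0 0 0.0016 0 0 0" --pt "0 0 0.0019 0 0 0"

```text
time_s: 21.7
position: [0.482, -0.147, 0.1312]
orientation: [-2.649, 1.685, -0.013]
force: [-3.0, 0.7, 15.0]
finger_gap: 0.0004
```

Call:
drive_tool --pt "0 0 0.0007 0 0 0" --pt "0 0 0.001 0 0 0" --pt "0 0 0.0013 0 0 0" --pt "0 0 0.0016 0 0 0" --pt "0 0 0.0019 0 0 0"

```text
time_s: 22.32
position: [0.4822, -0.1471, 0.1312]
orientation: [-2.648, 1.685, -0.015]
force: [-3.3, 1.0, 16.9]
finger_gap: 0.0001
```

Call:
drive_tool --pt "0 0 0.0007 0 0 0" --pt "0 0 0.001 0 0 0" --pt "0 0 0.0013 0 0 0" --pt "0 0 0.0016 0 0 0" --pt "0 0 0.0019 0 0 0"

```text
time_s: 22.95
position: [0.4823, -0.1472, 0.1312]
orientation: [-2.648, 1.685, -0.016]
force: [-3.8, 0.8, 17.4]
finger_gap: 0.0004
```

Call:
drive_tool --pt "0 0 0.0007 0 0 0" --pt "0 0 0.001 0 0 0" --pt "0 0 0.0013 0 0 0" --pt "0 0 0.0016 0 0 0" --pt "0 0 0.0019 0 0 0"

```text
time_s: 23.58
position: [0.4823, -0.1473, 0.1312]
orientation: [-2.648, 1.685, -0.018]
force: [-4.4, 2.0, 16.5]
finger_gap: -0.0001
```

Landed: z has stayed at 0.1312 under 15–17 N. That puts the underside at 0.058, so the pin is about 38 mm, which is within 26–42. I retreat upward.

Call:
drive_tool --pt "0 0 -0.003 0 0 0" --pt "0 0 -0.02 0 0 0" --pt "0 0 -0.06 0 0 0" --pt "0 0 -0.11 0 0 0" --pt "0 0 -0.15 0 0 0"

```text
time_s: 24.2
position: [0.4807, -0.1467, 0.2826]
orientation: [-2.648, 1.685, -0.018]
force: [1.0, -1.2, 0.4]
finger_gap: 0.0006
```

Call:
drive_tool --pt "-0.03 -0.03 0 0 0 0" --pt "-0.07 -0.03 0 0 0 0" --pt "-0.11 -0.03 0 0 0 0" --pt "-0.14 -0.03 0 0 0 0" --pt "-0.15 -0.03 0 0 0 0"

```text
time_s: 24.82
position: [0.4435, 0.0028, 0.2813]
orientation: [-2.65, 1.683, -0.018]
force: [-0.4, -2.1, -1.0]
finger_gap: 0.0005
```

```bash
python3 - <<'E'
from h import *
s=cap('side','s5');t=cap('top','t5')
rel((.4809,-.1466,.1553))
im=s['color'][:,:,::-1].copy();th=np.linspace(0,2*np.pi,80)
for z,r in((.1312,.014),(.1312-.03,.036)):
    for p in proj(s,np.c_[.481+r*np.cos(th),-.1466+r*np.sin(th),0*th+z]): cv2.circle(im,tuple(int(round(v)) for v in p),0,(0,255,255),-1)
cv2.imwrite('pics/c12.png',cv2.resize(np.hstack([s['color'][270:390,230:330,::-1],im[270:390,230:330]]),None,fx=4,fy=4,interpolation=0))
E
```

```text
rel mm [149.1  31.  127.2] tilt [-0.49 -0.5   0.  ] pos [0.4441 0.0021 0.2814] F [-0.2  0.  -0. ] gap 0.0002 t 24.925
```

View pics/c12.png

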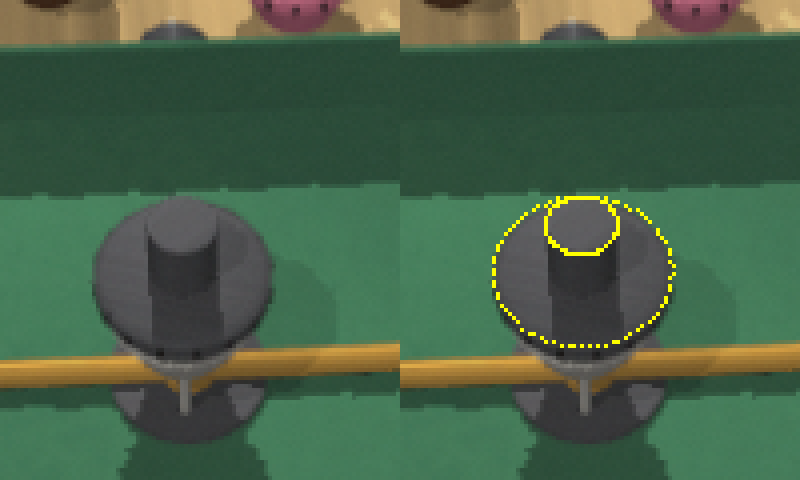

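View pics/s5.png

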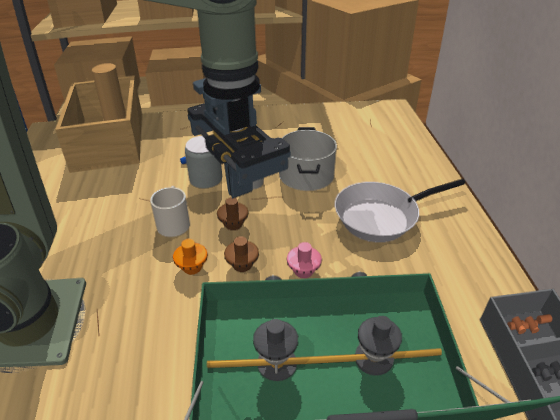

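The head stands upright in the lowered cup. Its boss, at side (275,325), matches the overlay at z = 0.131, the other things are where they were, and the arm is clear. I hand in.

```bash
python3 -c "
from h import *
print(ctrl.close_job())"
```

```text
the job is handed in; nothing more can be done
None
```

The burner head is fitted, and I handed the job in at about 25 s of the 54 s allowed.

- **Nesting:** I took the plain gray head by its boss, lowered it into the empty cup and corrected about 0.7 mm sideways by feel. Then I let go so it could centre itself. A picture showed it upright with the cup still up.
- **Pressing:** With shut fingers on the boss, head and cup slid down about 10 mm at 8–9 N. They then stopped hard at boss height 0.131 m. That puts the pin top at about 38 mm, inside the stated 26–42 mm.
- **Firmness and force:** Over four calls the boss did not move under 15–17 N. The highest total I read was about 18 N, with up to about 4.5 N of it sideways. Force was read only at the end of each call, so a brief higher peak in between cannot be ruled out.
- **Last checks:** The final picture shows the head upright and centred in the lowered cup, within about a pixel of the prediction. From the picture nothing else had moved, and the arm was clear of everything with its force reading near zero. No check failed. My first estimate of the loose head's position was about 4 mm off, and I corrected it before grasping.

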